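# Put the eyelet punch away in its graded hole

## Robot

A 7-joint arm with a two-finger parallel gripper is mounted at the origin on the work surface. World frame = base frame: x ahead of the robot, y to its left, z up, the work surface at z = 0. Lengths are in m, angles in rad, forces in N, time in s.
With the tool pointing down it reaches from about 0.425 to 0.8 m from the base axis. Payload 8.3 kg.
Tool frame: the origin (TCP) lies on the centre line of the jaws, within the pads' length; the fingertips stand 19 mm ahead of it and the grasp point (between the pads) is the TCP; y points along the fingers, z is the direction in which the jaws open and shut, and the axes are right-handed (so a half turn about y gives the same grasp; the last joint's range is limited). The gripper opens to 85 mm and grips with 20 to 120 N. Pads are 22 mm wide; open, the fingers measure 114 mm over their backs; the gripper's body (76 mm by 85 mm) begins 54 mm behind the grasp point. The pads swing forward as they close: fully open they stand 13 mm farther back than shut.
Start: joints at [-1.297, 0.383, 0.016, 1.37, -0.006, 1.388, -0.046], TCP at [0.206, 0.59, 0.25] pointing down, gripper open.
Joint ranges: [-2.95, 2.95], [-0.25, 2.06], [-1.52, 1.56], [0.18, 2.33], [-1.44, 4.58], [0.02, 2.06], [-3.01, 3.01]. Speed limits (rad/s): [2.39, 2.39, 3.01, 3.01, 3.14, 3.14, 3.14].

## Interface

Orientations are given as a unit quaternion [w, x, y, z].
In Python, from plant import robot gives the robot as it stands.
- The arm moves only by the tool play_rows, never from a script. Its argument "deltas" is a list of rows, each an object with "xyz": the shift along the tool's x, y, z in mm, a list of three; "turn": the turn about the tool's y in degrees. In form: [{"xyz": [x, y, z], "turn": turn}, ...]. A call has 1 to 12 rows; each row shifts and turns the commanded pose from where the row before left it, along the tool's axes as they then stand; what a row does not reach is not made up. A row lasts 1/12 s, in which the tool goes at most 41.7 mm and 7.16 degrees, less where a joint would pass 70% of its speed; a pose out of reach is approached as far as the arm can. A call with a gripper value outside its range is refused whole. "grip" is the opening, from 0 (shut) to 1 (fully open), set as the call begins (left out, the last holds). The fingers move at their own pace and stop on an object; "grip_force" is the grip in N (left out, the last holds). Time passes only in rows, so rows that do not move let the fingers close. It gives the time, the measured TCP pose, the force and the opening at its end, in the units of the state.
- robot.get_obs(): the state, without advancing time (a new reading comes with each control period).
- robot.read_camera(name): name is "scene" or "top" or "wrist"; returns a dict with "pixels" (420x560x3 uint8, blue, green, red), "vertical_fov" (degrees; the focal length in pixels is half the picture's height over the tangent of half this angle, whatever the lens; pixels are square), "cx", "cy" (the principal point, pixels), "eye" and "rotation" of the camera in the world. Camera axes: x right, y up, looking along -z (the intrinsics and any distortion apply to the point x, -y, -z); pixel columns grow to the right and rows downward; lengths in m; the calibration is good to about 2 mm. The wrist camera is an equidistant fisheye: a pixel r from the principal point sees the ray r / f radians off the axis. A picture is of the moment at which its call begins. There is no depth.
- robot.close_job(): hands the job in, once; it reports no verdict.
Trained networks look in the newest picture that a camera, given by its name, has taken for a name from the list of things; names that differ only in an ending like _2 or _b are one class to them, and where a whole thing is asked for, a point or a joint stands for the part that bears it (a point fixed in the world has none). Each returns a list of dicts, best first, with "score" (0 to 1); they miss things now and then, are a little off and sometimes report something else, mostly with a low value. They report only what shows in the picture. A call takes as long as a camera call. They do not tell look-alikes from the thing itself.
- robot.cut_out(thing, camera): "pixels" (420x560 bool, what is visible of it) and "rect" ([left, top, width, height] in pixels, round what is visible of it).
- robot.tip_of(thing, camera): "position" ([column, row] in pixels: a listed point, or the origin of a listed thing).
The state is a dict: "time": time; "q": joint angles; "qvel": joint speeds; "joint_efforts": joint torques, N m; "position": TCP position; "tool_rot": TCP orientation; "contact_force": force on the tool from outside, world axes, zero at the start; "torque": the same for the moment, N m; "opening": opening from 0.0 (shut) to 1.0 (fully open).
Only numpy, scipy, OpenCV 4.12 (cv2) and the standard library are available. Lean on these libraries where they do the work, as an engineer would, in place of code of your own. Each camera call takes 0.05 s, during which the arm holds its last target.

## Task

One eyelet punch has been left on the red pad. Put it away in the graded rack: lower it into the hole that matches its shank diameter, feeling gently for the hole because the wooden strip may stand anywhere in its base, and press it fully home until its handle rests on the strip, never pressing harder than 30 N. Then let go, leaving the punches on the grey pads and everything else where they are.

Things in the scene. Friction and masses are not known exactly. Their poses are not given: they have to be found in the camera images.
- punch14: eyelet punch: steel shank 14 mm in diameter and 35 mm long with a square-edged foot, below a round black plastic handle 24 mm in diameter and 42 mm tall; 77 mm tall over all, 60 g or up to 30 % more or less. Stands upright on one of the pads. Origin at the centre of its foot, z up along the punch. Which punch stands on the red pad changes from time to time; that one is to be put away, the others stay
- punch18: eyelet punch: steel shank 18 mm in diameter and 35 mm long with a square-edged foot, below a round black plastic handle 28 mm in diameter and 42 mm tall; 77 mm tall over all, 90 g or up to 30 % more or less. Stands upright on one of the pads. Origin at the centre of its foot, z up along the punch. Which punch stands on the red pad changes from time to time; that one is to be put away, the others stay
- punch22: eyelet punch: steel shank 22 mm in diameter and 35 mm long with a square-edged foot, below a round black plastic handle 32 mm in diameter and 42 mm tall; 77 mm tall over all, 130 g or up to 30 % more or less. Stands upright on one of the pads. Origin at the centre of its foot, z up along the punch. Which punch stands on the red pad changes from time to time; that one is to be put away, the others stay
- pad_red: red disc, 68 mm across, 4 mm thick, fixed to the table, under the punch to be put away; origin at the centre of its underside
- pad_grey1: grey disc, 68 mm across, 4 mm thick, fixed to the table, under a punch that stays; origin at the centre of its underside
- pad_grey2: grey disc, 68 mm across, 4 mm thick, fixed to the table, under a punch that stays; origin at the centre of its underside
- rack: graded punch rack, fixed: grey base 76 x 244 mm (x by y) carrying a pale wooden strip 60 x 196 mm, its flat top 52 mm above the table. Five holes in a row along the rack's y, 40 mm apart, for shanks of 10, 14, 18, 22, 26 mm from the -y to the +y end. The pose is the base's only: the strip is clamped up to 15 mm off its middle position along y. Origin at the centre of the base's underside, z up
- mid14 (a point): point on the rack base, level with the strip's top, where the centre of the 14 mm hole would be if the strip stood in its middle position; the true hole is anywhere up to 15 mm from it along the rack's y, either way (no play in x), and must be felt or seen. The hole is 15.2 mm wide, without a lead-in
- mid18 (a point): point on the rack base, level with the strip's top, where the centre of the 18 mm hole would be if the strip stood in its middle position; the true hole is anywhere up to 15 mm from it along the rack's y, either way (no play in x), and must be felt or seen. The hole is 19.2 mm wide, without a lead-in
- mid22 (a point): point on the rack base, level with the strip's top, where the centre of the 22 mm hole would be if the strip stood in its middle position; the true hole is anywhere up to 15 mm from it along the rack's y, either way (no play in x), and must be felt or seen. The hole is 23.2 mm wide, without a lead-in
- home (a point): point of the rack base on its centre line, 35 mm below the strip's top: the height of a foot that is fully home, the handle's shoulder then resting on the strip. In every hole a brass ejector disc stands 18 to 20 mm below the top; friction holds it, so a punch's weight does not move it: it takes a steady push of about 7 N all the way down to 36 mm
- spool_red: thread spool, red, 42 mm across, 54 mm tall, upright; origin at the centre of its underside; not to be disturbed
- spool_blue: thread spool, blue, 42 mm across, 54 mm tall, upright; origin at the centre of its underside; not to be disturbed
- spray_can: black spray can, 52 mm across, 160 mm tall, upright; origin at the centre of its underside; not to be disturbed
- snap_jar: clear jar, 60 mm across, 70 mm tall, upright; origin at the centre of its underside; not to be disturbed
- hammer: hammer, about 240 mm long, lying along its x axis beyond the rack; not to be disturbed
- tape: yellow tape measure case, 64 mm across, 18 mm tall, lying flat; origin at the centre of its underside; not to be disturbed
Not all that is in view belongs to the job. Leave any yellow look-alike of the punch18 alone.

How it is judged:
By the outcome, as a careful person would: the job done as asked, in the order asked, and still so for the second after the job is handed in, with the robot touching nothing.
It also fails if it takes over 67 s, if anything falls off the work surface, if the arm or the gripper's body presses on something with over 40 N, if the wrist force passes 120 N, or if a joint passes its speed limit or range.

## Working session

There is one attempt and no reset: what is moved stays moved. The work goes in short steps, Python scripts to look and compute and a tool call to move; the robot and the scene stay as the last step left them, time stands still between calls to the robot, and variables do not carry over. Pictures are saved under pics/ and viewed, and the job is handed in when it is done.

Besides the shell and the picture viewer there is one more tool, called after "Request:" as a command line: name --argument value ..., lists and objects as JSON in quotes. play_rows: Moves the arm, as the interface text tells. Its arguments: {"type":"object","properties":{"deltas":{"type":"array"},"grip":{"type":"number"},"grip_force":{"type":"number"}},"required":["deltas"]}

```bash
ls; mkdir -p pics
cat > h.py <<'E'
import numpy as np, cv2
from plant import robot
def save(im,name,s=1.4):
    cv2.imwrite('pics/'+name, cv2.resize(im['pixels'],None,fx=s,fy=s))
def ray(im,px):
    f=210/np.tan(np.radians(im['vertical_fov'])/2)
    d=np.array([(px[0]-im['cx'])/f,-(px[1]-im['cy'])/f,-1.]);return np.array(im['rotation'])@d
def rayf(im,px):
    f=210/np.tan(np.radians(im['vertical_fov'])/2)
    u=np.array([px[0]-im['cx'],-(px[1]-im['cy'])]);r=np.hypot(*u);t=r/f
    d=np.array([*(u/r*np.sin(t)),-np.cos(t)]);return np.array(im['rotation'])@d
def atz(im,px,z,fish=False):
    d=(rayf if fish else ray)(im,px);e=np.array(im['eye']);return e+d*(z-e[2])/d[2]
E
python3 - <<'E'
from h import *
o=robot.get_obs();print(o)
for c in ['scene','top','wrist']:
    im=robot.read_camera(c);save(im,c+'0.png');print(c,{k:v for k,v in im.items() if k!='pixels'})
    for t in ['punch14','punch18','punch22','pad_red','pad_grey1','rack','mid14','mid18','mid22','home']:
        r=robot.tip_of(t,c);print(t,[(round(x['score'],2),np.round(x['position'],1).tolist()) for x in r[:3]])
E
```

```text
pics
{'time': 0.0, 'q': array([-1.29694416,  0.38423093,  0.01636424,  1.37113085, -0.00624768,
        1.38818344, -0.04650361]), 'qvel': array([0.00111141, 0.00082906, 0.00070007, 0.00013666, 0.0009799 ,
       0.00192606, 0.0002695 ]), 'joint_efforts': array([-9.44356507e-04, -6.27581263e+01,  8.43691975e-01, -3.71824658e+01,
        1.65127753e-02,  1.42588990e-02, -4.57047051e-06]), 'position': array([0.2063422 , 0.58947977, 0.24929382]), 'tool_rot': array([-0.69644406,  0.6977787 , -0.11855504,  0.11838608]), 'contact_force': array([ 0.16791186,  0.17328427, -0.68909194]), 'torque': array([0.01162655, 0.02889001, 0.02693569]), 'opening': 0.9988841834872298}
scene {'vertical_fov': 46.46025130248077, 'cx': 271.01088251651134, 'cy': 215.43958242415388, 'eye': array([1.47783182, 0.6024455 , 0.73691844]), 'rotation': array([0.39318001, 0.23430068, 0.43032418, 0.77803199])}
punch14 [(0.74, [257.9, 202.8]), (0.71, [267.2, 219.4]), (0.68, [196.3, 229.4])]
punch18 [(0.74, [257.9, 202.8]), (0.71, [267.2, 219.4]), (0.68, [196.3, 229.4])]
punch22 [(0.74, [257.9, 202.8]), (0.71, [267.2, 219
[... 975 characters left out ...]
k [(0.69, [222.1, 255.0])]
mid14 [(0.93, [236.0, 256.6]), (0.79, [219.1, 254.3]), (0.67, [201.5, 248.8])]
mid18 [(0.93, [236.0, 256.6]), (0.79, [219.1, 254.3]), (0.67, [201.5, 248.8])]
mid22 [(0.93, [236.0, 256.6]), (0.79, [219.1, 254.3]), (0.67, [201.5, 248.8])]
home []
wrist {'vertical_fov': 65.70646984690485, 'cx': 285.29218693369614, 'cy': 213.31413558750512, 'eye': array([0.1385409 , 0.61262056, 0.37331619]), 'rotation': array([ 0.8073402 , -0.1152273 , -0.08109153,  0.57301713])}
punch14 [(0.63, [127.9, 414.6])]
punch18 [(0.63, [127.9, 414.6])]
punch22 [(0.63, [127.9, 414.6])]
pad_red []
pad_grey1 []
rack [(0.97, [129.6, 407.3])]
mid14 []
mid18 []
mid22 []
home [(0.82, [125.9, 415.6])]
```

View pics/scene0.png

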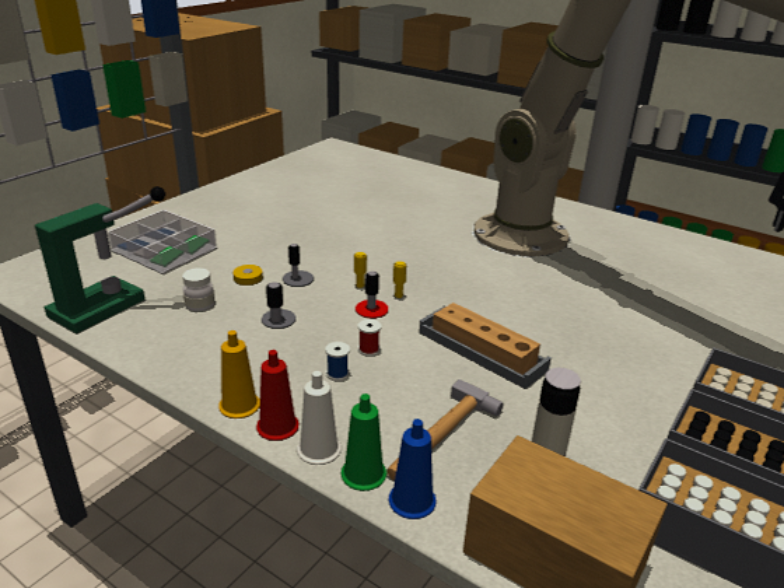

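View pics/top0.png

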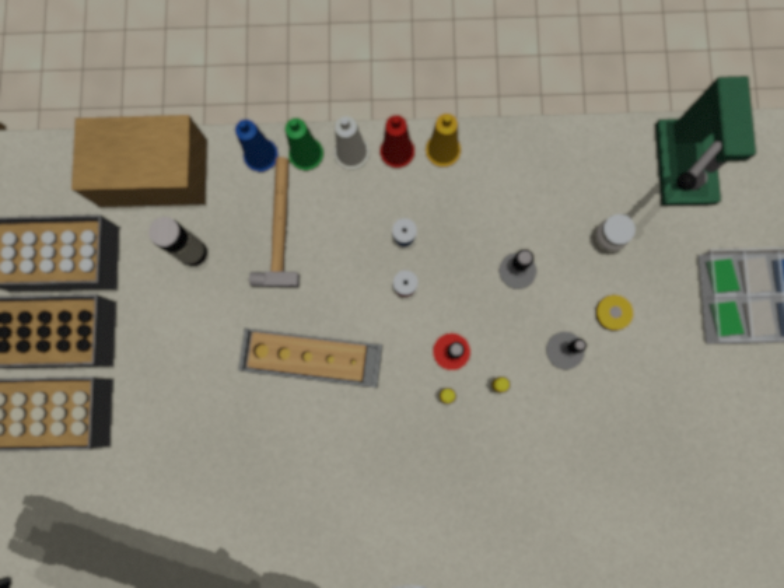

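View pics/wrist0.png

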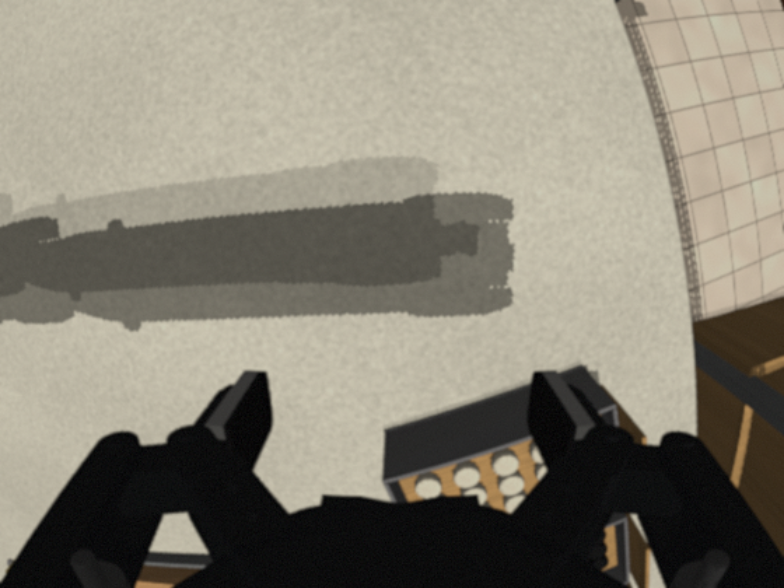

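```bash
cat >> h.py <<'E'
from scipy.spatial.transform import Rotation as R
_rc=robot.read_camera
def cam(n):
    im=_rc(n);q=im['rotation'];im['rotation']=R.from_quat([q[1],q[2],q[3],q[0]]).as_matrix();return im
E
python3 - <<'E'
from h import *
im=cam('top')
p=im['pixels']
for n,px in [('punch',(323.5,253.5)),('redpad',(321.3,249.7)),('g1',(370.9,193.3)),('g2',(403,252))]:
    print(n,atz(im,px,0.004).round(4))
for x in [(236,256.6),(219.1,254.3),(201.5,248.8)]: print('mid',atz(im,x,.052).round(4))
hsv=cv2.cvtColor(p,cv2.COLOR_BGR2HSV)
m=cv2.inRange(hsv,(0,150,80),(6,255,255))|cv2.inRange(hsv,(174,150,80),(180,255,255))
mm=m[225:270,300:345];c=cv2.boundingRect(mm);print(c, atz(im,(300+c[0]+c[2]/2-.5,225+c[1]+c[3]/2-.5),.004))
for x0,y0,w,h,n in [(165,225,120,60,'rack'),(300,230,45,45,'red'),(300,230,120,70,'ys')]:
    cv2.imwrite('pics/crop_%s.png'%n,cv2.resize(p[y0:y0+h,x0:x0+w],None,fx=6,fy=6,interpolation=cv2.INTER_CUBIC))
im=cam('scene');p=im['pixels']
cv2.imwrite('pics/crop_s.png',cv2.resize(p[160:290,170:300],None,fx=6,fy=6,interpolation=cv2.INTER_CUBIC)[:600])
cv2.imwrite('pics/crop_sr.png',cv2.resize(p[200:280,290:400],None,fx=7,fy=7,interpolation=cv2.INTER_CUBIC)[:600])
E
```

```text
punch [ 0.5088 -0.0862  0.004 ]
redpad [ 0.5183 -0.0811  0.004 ]
g1 [ 0.6577 -0.2096  0.004 ]
g2 [ 0.5088 -0.2815  0.004 ]
mid [0.5019 0.1252 0.052 ]
mid [0.5082 0.1656 0.052 ]
mid [0.5222 0.2079 0.052 ]
(10, 14, 25, 25) [ 0.51508874 -0.08272341  0.004     ]
```

View pics/crop_rack.png

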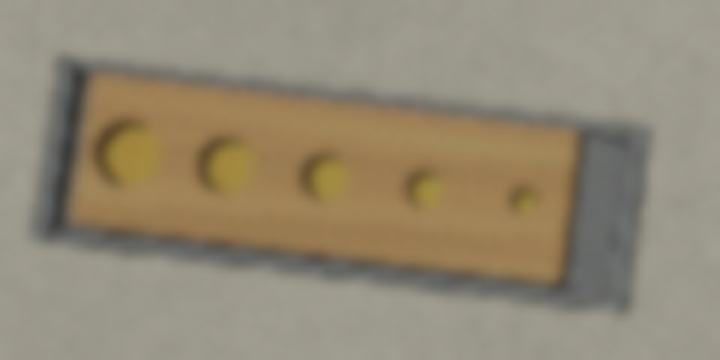

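View pics/crop_ys.png

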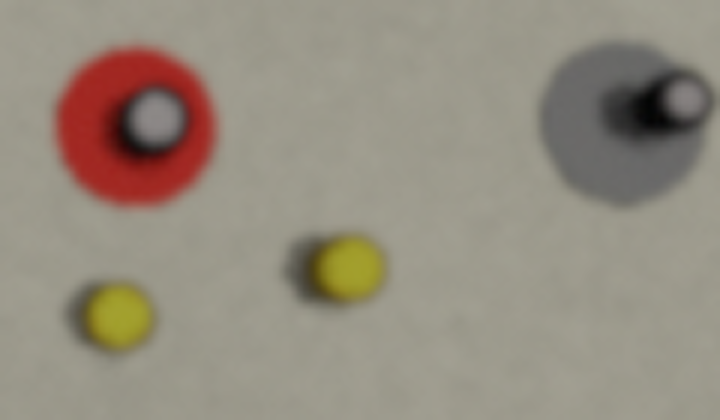

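View pics/crop_s.png

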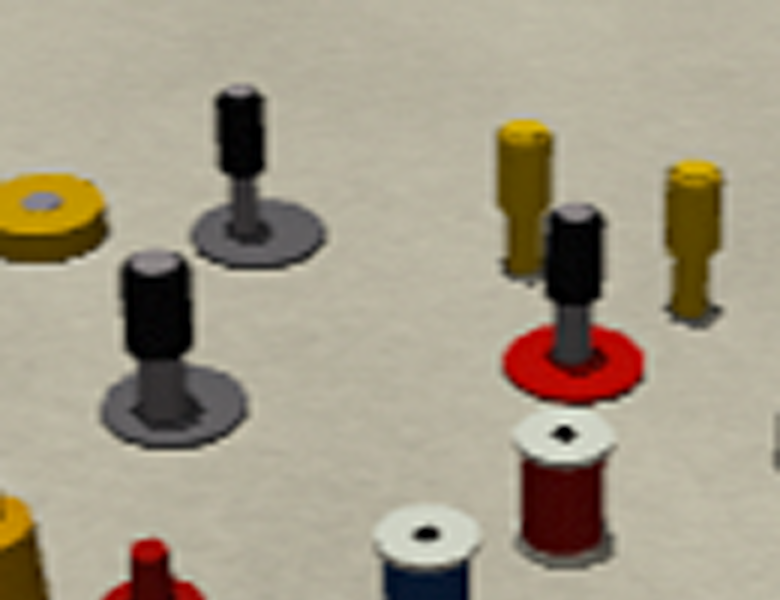

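View pics/crop_sr.png

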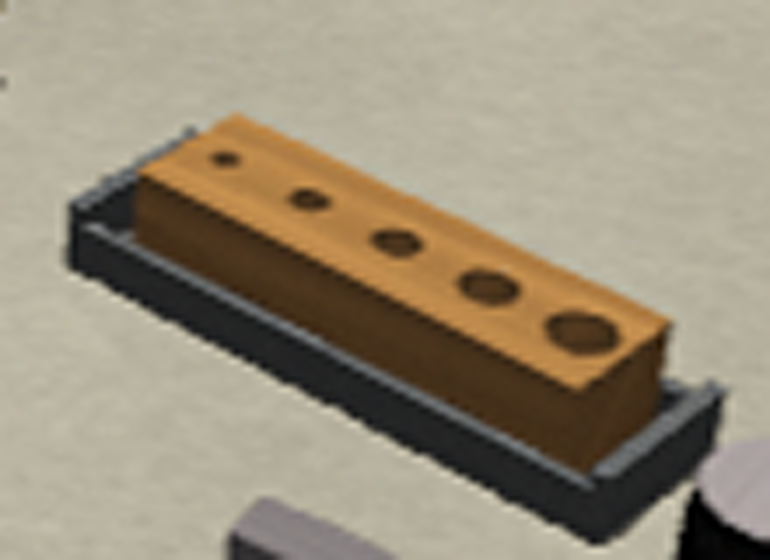

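```bash
cat >> h.py <<'E'
def tri(obs):
    A=np.zeros((3,3));b=np.zeros(3)
    for im,px in obs:
        d=ray(im,px);d/=np.linalg.norm(d);P=np.eye(3)-np.outer(d,d);A+=P;b+=P@np.array(im['eye'])
    return np.linalg.solve(A,b)
E
python3 - <<'E'
from h import *
t=cam('top');s=cam('scene')
print('punch top z.081', atz(t,(300+154/6-.4,230+121/6-.4),.081), atz(s,(170+577/6-.4,160+212/6-.4),.081))
print('yellow', atz(t,(300+119/6,230+316/6),.077), atz(t,(300+350/6,230+269/6),.077))
print('yellow s', atz(s,(170+525/6,160+128/6),.077), atz(s,(170+694/6,160+168/6),.077))
f=210/np.tan(np.radians(s['vertical_fov'])/2)
for n,x,y,w in [('red',.512,-.084,56),('back',.512,-.2815,48),('front',.66,-.21,68)]:
    d=np.array([x,y,.06])-s['eye']; z=-(s['rotation'].T@d)[2]; print(n,'diam',w/6/f*z)
# holes: top crop and scene crop
T=[(128,153),(227,164),(326,177),(425,188),(525,200)]
S=[(582,333),(489,287),(397,242),(310,199),(225,159)]
for a,b in zip(T,S):
    print(atz(t,(165+a[0]/6-.4,225+a[1]/6-.4),.052).round(4), atz(s,(290+b[0]/7-.4,200+b[1]/7-.4),.052).round(4))
for n in ['spool_red','spool_blue']:
    for r in robot.tip_of(n,'top')[:2]: print(n,r['score'],atz(t,r['position'],0))
E
```

```text
punch top z.081 [ 0.51183794 -0.08557608  0.081     ] [ 0.51098039 -0.0848597   0.081     ]
yellow [ 0.4366351  -0.07101738  0.077     ] [ 0.45297322 -0.15995181  0.077     ]
yellow s [ 0.45367337 -0.15640914  0.077     ] [ 0.43666334 -0.06839284  0.077     ]
red diam 0.026021036286447197
back diam 0.02387118686203188
front diam 0.030603583706816807
[0.5198 0.2454 0.052 ] [0.5196 0.2473 0.052 ]
[0.5146 0.2056 0.052 ] [0.5137 0.2081 0.052 ]
[0.5087 0.166  0.052 ] [0.508 0.168 0.052]
[0.5035 0.1265 0.052 ] [0.5021 0.1285 0.052 ]
[0.498  0.0867 0.052 ] [0.4974 0.0892 0.052 ]
spool_red 0.65 [ 0.63898737 -0.00377547  0.        ]
spool_red 0.59 [0.70836894 0.38314883 0.        ]
spool_blue 0.67 [ 0.72057682 -0.00490775  0.        ]
```

```bash
cat >> h.py <<'E'
def plan(p,yaw=None):
    o=robot.get_obs();q=o['tool_rot'];M=R.from_quat([q[1],q[2],q[3],q[0]]).as_matrix()
    d=M.T@(np.array(p)-o['position'])*1000
    print('t',round(o['time'],2),'pos',o['position'].round(4),'F',o['contact_force'].round(1),'op',round(o['opening'],3))
    print('axes x',M[:,0].round(3),'y',M[:,1].round(3),'z',M[:,2].round(3)); print('delta tool mm',d.round(1))
E
python3 - <<'E'
from h import *
plan([.5115,-.085,.2])
E
```

```text
t 1.95 pos [0.2065 0.5899 0.2503] F [0.3 0.2 0.9] op 0.999
axes x [ 0.944 -0.33  -0.   ] y [-0. -0. -1.] z [ 0.33   0.944 -0.   ]
delta tool mm [ 510.9   50.3 -536.2]
```

Request:
play_rows --deltas '[{"xyz": [0, 0, 0], "turn": -5.75}, {"xyz": [0, 0, 0], "turn": -5.75}, {"xyz": [29.1, 0, -25.3], "turn": 0}, {"xyz": [29.1, 0, -25.3], "turn": 0}, {"xyz": [29.1, 0, -25.3], "turn": 0}, {"xyz": [29.1, 0, -25.3], "turn": 0}, {"xyz": [29.1, 0, -25.3], "turn": 0}, {"xyz": [29.1, 0, -25.3], "turn": 0}, {"xyz": [29.1, 0, -25.3], "turn": 0}, {"xyz": [29.1, 0, -25.3], "turn": 0}, {"xyz": [29.1, 0, -25.3], "turn": 0}, {"xyz": [29.1, 0, -25.3], "turn": 0}]' --grip 0.75

```text
time: 2.95
position: [0.4615, 0.2982, 0.2506]
tool_rot: [0.706, -0.705, 0.048, -0.048]
contact_force: [-0.3, 0.6, 0.3]
opening: 0.75
```

Request:
play_rows --deltas '[{"xyz": [9.4, 4, -34], "turn": 0}, {"xyz": [9.4, 4, -34], "turn": 0}, {"xyz": [9.4, 4, -34], "turn": 0}, {"xyz": [9.4, 4, -34], "turn": 0}, {"xyz": [9.4, 4, -34], "turn": 0}, {"xyz": [9.4, 4, -34], "turn": 0}, {"xyz": [9.4, 4, -34], "turn": 0}, {"xyz": [9.4, 4, -34], "turn": 0}, {"xyz": [9.4, 4, -34], "turn": 0}, {"xyz": [9.4, 4, -34], "turn": 0}, {"xyz": [9.4, 4, -34], "turn": 0}, {"xyz": [0, 0, 0], "turn": 0}]'

```text
time: 3.95
position: [0.5115, -0.0932, 0.2062]
tool_rot: [-0.704, 0.706, -0.051, 0.052]
contact_force: [-0.4, 0.1, 1.1]
opening: 0.746
```

Run:
```python
from h import *
plan([.5115,-.085,.2])
w=cam('wrist');save(w,'wrist1.png')
plan([.5115,-.085,.2])
```

```text
t 3.95 pos [ 0.5115 -0.0932  0.2062] F [-0.4  0.1  1.1] op 0.746
axes x [ 0.989 -0.146  0.001] y [ 0.    -0.003 -1.   ] z [ 0.146  0.989 -0.003]
delta tool mm [-1.2  6.1  8.1]
t 4.0 pos [ 0.5117 -0.0895  0.2062] F [-0.6  0.1  0.3] op 0.75
axes x [ 0.99  -0.143 -0.   ] y [-0.    -0.002 -1.   ] z [ 0.143  0.99  -0.002]
delta tool mm [-0.8  6.2  4.5]
```

View pics/wrist1.png

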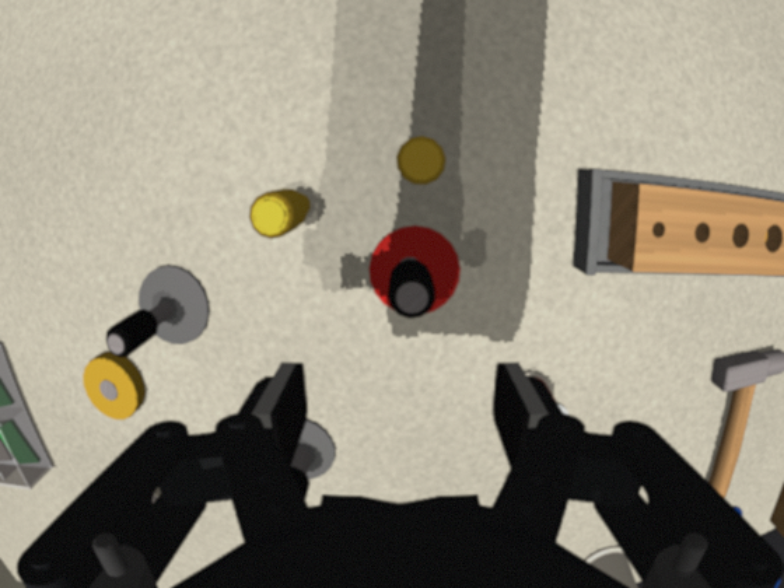

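Run:
```python
from h import *
w=cam('wrist');p=w['pixels']
c=cv2.resize(p[150:270,240:350],None,fx=5,fy=5,interpolation=cv2.INTER_CUBIC);cv2.imwrite('pics/w2.png',c)
plan([.5115,-.085,.2])
```

```text
t 4.05 pos [ 0.512  -0.0866  0.2062] F [ 0.6  0.7 -0.2] op 0.747
axes x [ 0.99 -0.14 -0.  ] y [-0. -0. -1.] z [ 0.14  0.99 -0.  ]
delta tool mm [-0.7  6.2  1.5]
```

View pics/w2.png

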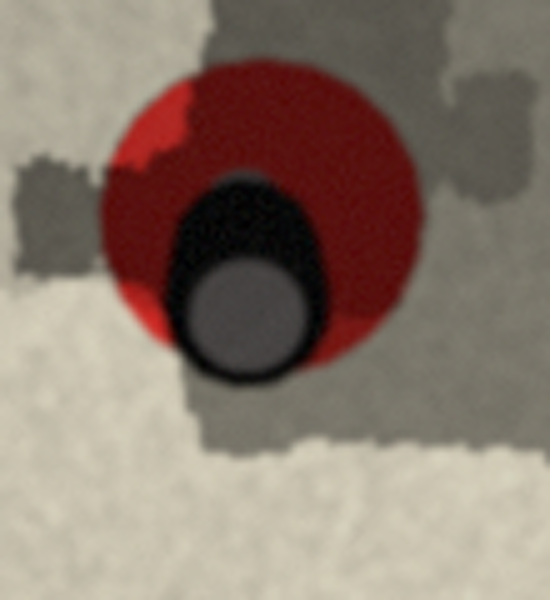

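Run:
```python
from h import *
w=cam('wrist');p=w['pixels']
g=cv2.cvtColor(p,cv2.COLOR_BGR2GRAY)[150:270,240:350]
m=cv2.inRange(g,0,35);cs,_=cv2.findContours(m,cv2.RETR_CCOMP,cv2.CHAIN_APPROX_NONE)
hs=cv2.HoughCircles(cv2.resize(g,None,fx=4,fy=4,interpolation=cv2.INTER_CUBIC),cv2.HOUGH_GRADIENT,1,40,param1=80,param2=20,minRadius=40,maxRadius=75)
print(hs[0][:4])
for c in hs[0][:3]:
    px=(240+c[0]/4-.4,150+c[1]/4-.4);X=atz(w,px,.081,True);Y=atz(w,(px[0]+c[2]/4,px[1]),.081,True);print(px,X,'diam',2*np.linalg.norm(X-Y))
cv2.imwrite('pics/w3.png',cv2.resize(p[150:270,240:350],None,fx=5,fy=5))
plan([.5115,-.085,.2])
print(w['eye'])
```

```text
[[186.5 240.5  69.8]]
(np.float32(286.225), np.float32(209.725)) [ 0.50921949 -0.08661056  0.081     ] diam 0.027685075792541373
t 4.1 pos [ 0.5122 -0.0847  0.2063] F [ 0.2  0.5 -0.7] op 0.754
axes x [ 0.991 -0.136 -0.   ] y [-0.  0. -1.] z [0.136 0.991 0.   ]
delta tool mm [-0.6  6.3 -0.3]
[ 0.44077051 -0.07733659  0.3292761 ]
```

View pics/w3.png

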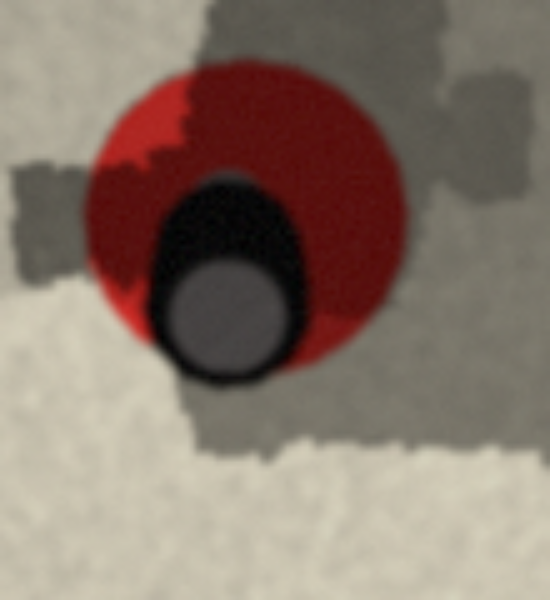

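Request:
play_rows --deltas '[{"xyz": [-0.4, 25, -0.8], "turn": 0}, {"xyz": [0, 30, 0], "turn": 0}, {"xyz": [0, 30, 0], "turn": 0}, {"xyz": [0, 25, 0], "turn": 0}, {"xyz": [0, 15, 0], "turn": 0}, {"xyz": [0, 10, 0], "turn": 0}, {"xyz": [0, 7, 0], "turn": 0}, {"xyz": [0, 0, 0], "turn": 0}, {"xyz": [0, 0, 0], "turn": 0}, {"xyz": [0, 0, 0], "turn": 0}]'

```text
time: 4.93
position: [0.5126, -0.0854, 0.0654]
tool_rot: [0.706, -0.705, 0.047, -0.049]
contact_force: [-0.5, 0.9, -0.2]
opening: 0.751
```

Request:
play_rows --deltas '[{"xyz": [0, 0, 0], "turn": 0}, {"xyz": [0, 0, 0], "turn": 0}, {"xyz": [0, 0, 0], "turn": 0}, {"xyz": [0, 0, 0], "turn": 0}, {"xyz": [0, 0, 0], "turn": 0}, {"xyz": [0, 0, 0], "turn": 0}, {"xyz": [0, 0, 0], "turn": 0}, {"xyz": [0, 0, 0], "turn": 0}]' --grip 0 --grip_force 70

```text
time: 5.6
position: [0.5122, -0.0857, 0.0651]
tool_rot: [0.706, -0.705, 0.048, -0.049]
contact_force: [-0.8, 0.6, 5.6]
opening: 0.308
```

Run:
```python
from h import *
w=cam('wrist');save(w,'wrist4.png')
plan([.508,.167,.14])
print(robot.get_obs()['torque'])
```

```text
t 5.65 pos [ 0.5122 -0.0857  0.0651] F [-1.9 -0.4  6.5] op 0.31
axes x [ 0.991 -0.136  0.001] y [ 0.001  0.    -1.   ] z [0.136 0.991 0.   ]
delta tool mm [-38.4 -74.9 249.8]
[0.04405997 0.28700985 0.02012842]
```

View pics/wrist4.png

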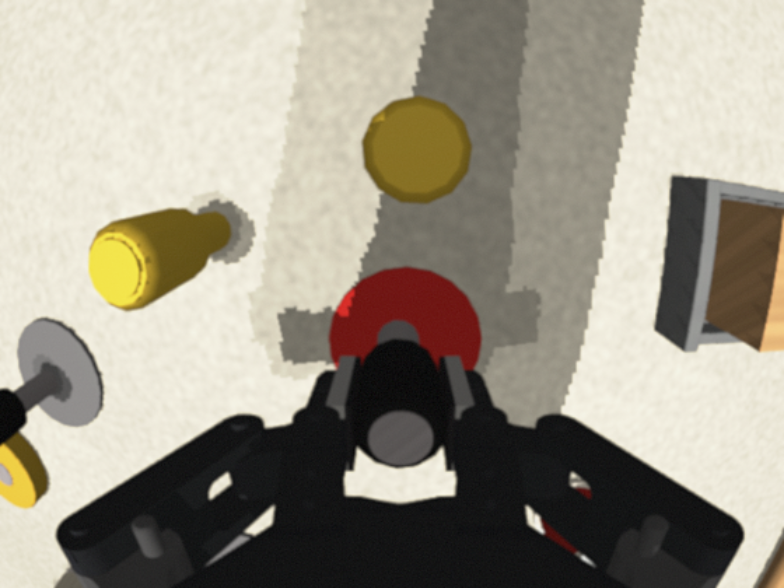

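Request:
play_rows --deltas '[{"xyz": [0, -8, 0], "turn": 0}, {"xyz": [0, -20, 0], "turn": 0}, {"xyz": [0, -25, 0], "turn": 0}, {"xyz": [-4, -22, 10], "turn": 0}, {"xyz": [-4.5, 0, 25], "turn": 0}, {"xyz": [-4.5, 0, 30], "turn": 0}, {"xyz": [-4.5, 0, 30], "turn": 0}, {"xyz": [-4.5, 0, 30], "turn": 0}, {"xyz": [-4.5, 0, 30], "turn": 0}, {"xyz": [-4.5, 0, 25], "turn": 0}, {"xyz": [-4, 0, 20], "turn": 0}, {"xyz": [-3, 0, 10], "turn": 0}]'

```text
time: 6.65
position: [0.502, 0.131, 0.1396]
tool_rot: [0.706, -0.705, 0.047, -0.047]
contact_force: [0.3, 0.4, -0.9]
opening: 0.309
```

Request:
play_rows --deltas '[{"xyz": [0, 0, 0], "turn": 0}, {"xyz": [0, 0, 0], "turn": 0}, {"xyz": [0, 0, 0], "turn": 0}, {"xyz": [0, 0, 0], "turn": 0}]'

```text
time: 6.98
position: [0.5028, 0.1256, 0.1394]
tool_rot: [-0.705, 0.706, -0.049, 0.049]
contact_force: [0.7, 0.1, -0.6]
opening: 0.308
```

Run:
```python
from h import *
w=cam('wrist');save(w,'wrist5.png')
s=cam('scene');cv2.imwrite('pics/s5.png',cv2.resize(s['pixels'][120:270,250:410],None,fx=5,fy=4,interpolation=cv2.INTER_CUBIC)[:600])
np.savez('w5.npz',**w)
plan([.508,.167,.14])
print(robot.get_obs()['torque'])
```

```text
t 7.08 pos [0.5028 0.1261 0.1393] F [-0.1 -0.1 -0.9] op 0.31
axes x [ 0.99  -0.138  0.   ] y [ 0. -0. -1.] z [ 0.138  0.99  -0.   ]
delta tool mm [-0.5 -0.7 41.2]
[-0.05108319  0.01468169  0.01455087]
```

View pics/wrist5.png

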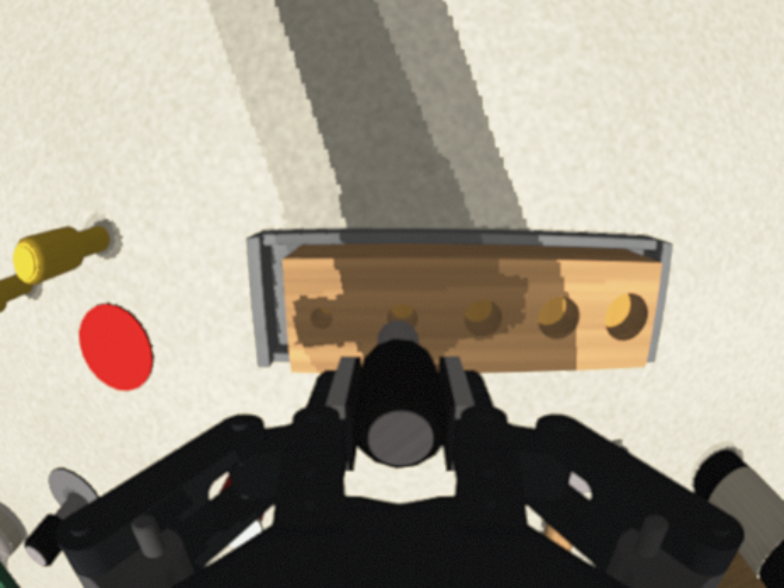

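View pics/s5.png

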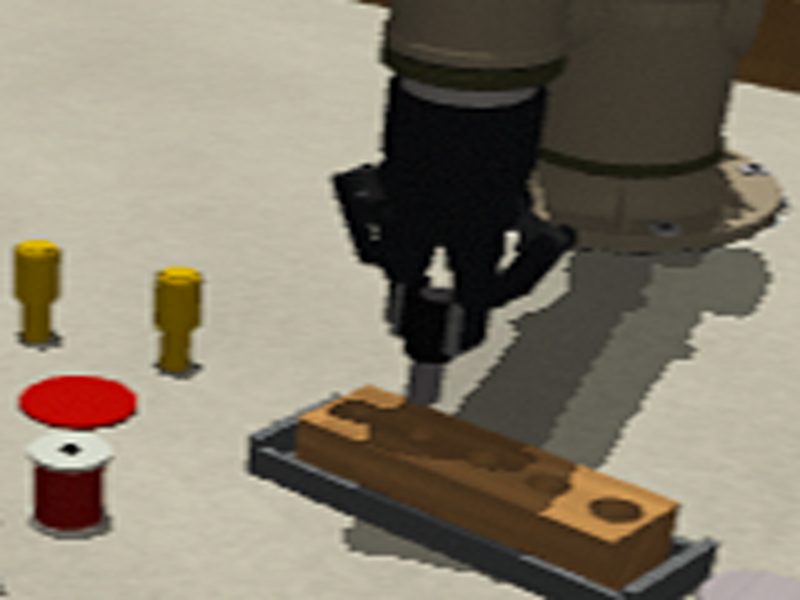

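Run:
```python
import cv2,numpy as np
p=np.load('w5.npz')['pixels']
c=cv2.resize(p[165:275,200:335],None,fx=5.5,fy=5.5,interpolation=cv2.INTER_CUBIC)
c=np.clip(c.astype(float)*1.6,0,255).astype('uint8');cv2.imwrite('pics/c5.png',c[:600])
c=cv2.resize(p[165:275,330:485],None,fx=5,fy=5,interpolation=cv2.INTER_CUBIC)
cv2.imwrite('pics/c5b.png',np.clip(c.astype(float)*1.4,0,255).astype('uint8'))
```

```text
(no output)
```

View pics/c5.png

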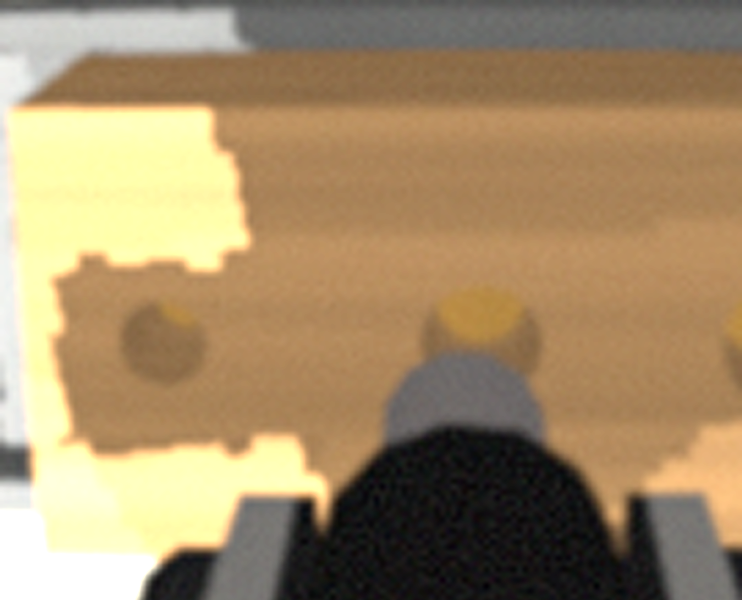

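View pics/c5b.png

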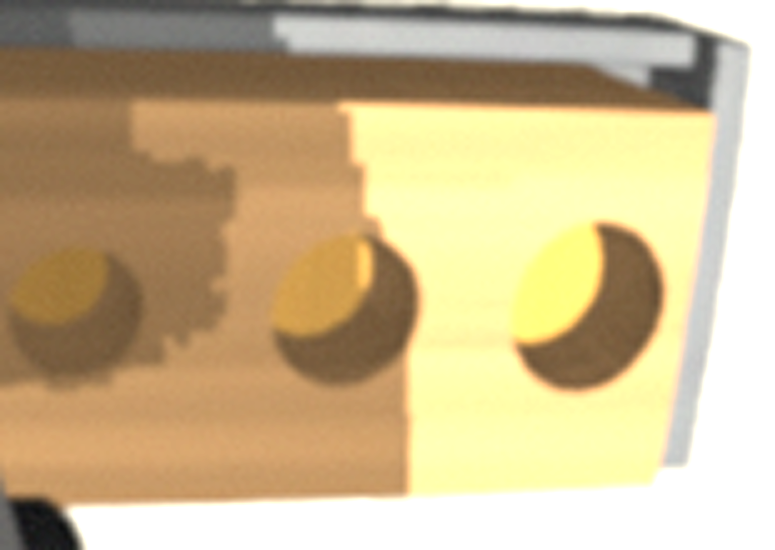

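Run:
```python
from h import *
d=np.load('w5.npz');w={k:d[k] for k in d.files}
P=[(200+164/5.5-.4,165+341/5.5-.4),(200+481/5.5-.4,165+345/5.5-.4),(330+76/5-.4,165+311/5-.4),(330+346/5-.4,165+309/5-.4),(330+588/5-.4,165+306/5-.4)]
X=np.array([atz(w,p,.052,True)[:2] for p in P]);print(X.round(4),np.linalg.norm(np.diff(X,axis=0),axis=1))
for Q in (X,):
    i=np.arange(5)-2;k=[np.polyfit(i,Q[:,j],1) for j in (0,1)];print('slope',k[0][0],k[1][0],'hole3',k[0][1],k[1][1],'yaw',np.degrees(np.arctan2(k[0][0],k[1][0])))
# foot position predicted: shank foot top-edge check, project TCP down
print(w['eye'])
def proj(Xw):
    v=w['rotation'].T@(np.array(Xw)-w['eye']);f=210/np.tan(np.radians(float(w['vertical_fov']))/2)
    t=np.arctan2(np.hypot(v[0],v[1]),-v[2]);u=v[:2]/np.hypot(*v[:2]);return np.array([w['cx']+f*t*u[0],w['cy']-f*t*u[1]])
o=robot.get_obs()['position'];q=R.from_quat(robot.get_obs()['tool_rot'][[1,2,3,0]]).as_matrix()
for dz in (.0,.016,-.061):
    p=proj(o+[0,0,dz]);print(dz,p,'in crop',(p-[200,165])*5.5)
# handle edges
for sx in (-.009,.009): print('shank edge at foot',(proj(o+q[:,2]*sx+[0,0,-.061])-[200,165])*5.5)
print('far edge of foot',(proj(o-q[:,0]*.009+[0,0,-.061])-[200,165])*5.5)
```

```text
[[0.4962 0.0865]
 [0.5021 0.1258]
 [0.5073 0.1653]
 [0.5128 0.2046]
 [0.5182 0.244 ]] [0.03972145 0.0398555  0.03966019 0.03978977]
slope 0.005476181031540286 0.0393772505859907 hole3 0.5073191109330887 0.16526580223664264 yaw 7.917324117591276
[0.43157081 0.13482255 0.26240188]
0.0 [288.62157478 292.97307864] in crop [487.41866127 703.85193251]
0.016 [288.92102967 313.31742046] in crop [489.06566319 815.74581255]
-0.061 [287.84986127 242.20253169] in crop [483.174237   424.61392431]
shank edge at foot [401.61304447 424.51988587]
shank edge at foot [564.68751165 424.48814297]
far edge of foot [483.3625311  347.45452104]
```

Request:
play_rows --deltas '[{"xyz": [0, 0, 12], "turn": 0}, {"xyz": [-0.5, 0, 15], "turn": 0}, {"xyz": [0, 5, 10], "turn": 0}, {"xyz": [0, 9, 4.2], "turn": 0}, {"xyz": [0, 6, 0], "turn": 0}, {"xyz": [0, 0, 0], "turn": 0}, {"xyz": [0, 0, 0], "turn": 0}, {"xyz": [0, 0, 0], "turn": 0}, {"xyz": [0, 0, 0], "turn": 0}, {"xyz": [0, 0, 0], "turn": 0}]'

```text
time: 7.92
position: [0.5079, 0.1682, 0.1196]
tool_rot: [0.706, -0.705, 0.048, -0.049]
contact_force: [-0.2, -0.5, -0.7]
opening: 0.307
```

Run:
```python
from h import *
w=cam('wrist');np.savez('w6.npz',**w);p=w['pixels']
s=cam('scene');cv2.imwrite('pics/s6.png',cv2.resize(s['pixels'][200:275,290:400],None,fx=7,fy=7,interpolation=cv2.INTER_CUBIC))
c=cv2.resize(p[165:275,220:365],None,fx=5,fy=5,interpolation=cv2.INTER_CUBIC)
cv2.imwrite('pics/c6.png',np.clip(c.astype(float)*1.6,0,255).astype('uint8'))
plan([.508,.167,.14])
print(robot.get_obs()['torque'])
```

```text
t 8.02 pos [0.5078 0.1683 0.1196] F [ 0.7 -0.1 -1. ] op 0.31
axes x [ 0.991 -0.136  0.   ] y [ 0.  0. -1.] z [0.136 0.991 0.   ]
delta tool mm [  0.4 -20.4  -1.3]
[-0.00658062 -0.02658747  0.05824192]
```

View pics/c6.png

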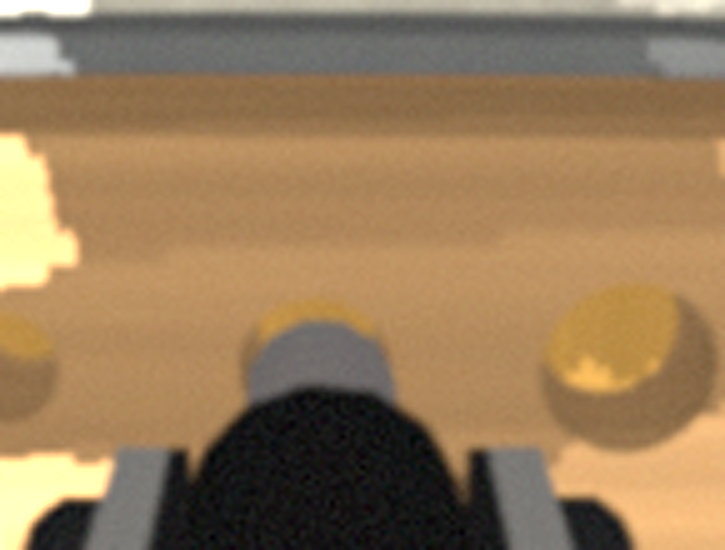

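View pics/s6.png

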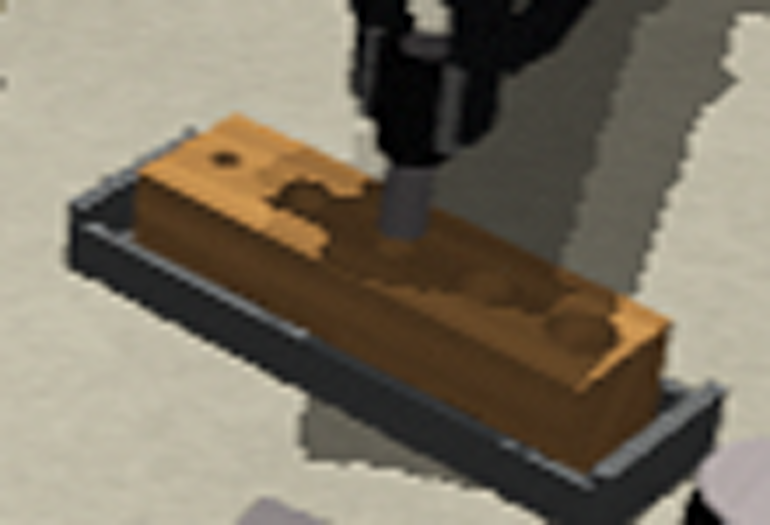

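Run:
```python
from h import *
d=np.load('w6.npz');w={k:d[k] for k in d.files}
f=210/np.tan(np.radians(float(w['vertical_fov']))/2)
c2=lambda x,y:(220+x/5-.4,165+y/5-.4)
Z=.1196-.061
a=atz(w,c2(320,320),Z,True);b=atz(w,c2(314,299),.052,True)
print('foot far edge',a,'hole far edge',b)
e=b-a; x=np.array([.991,-.136]);y=np.array([.136,.991])
print('move in tool x,z mm', (e[:2]@x+.0006)*1000, e[:2]@y*1000, w['eye'])
for Z in(.0566,.0606):
    e=b-atz(w,c2(320,320),Z,True);print(Z,(e[:2]@x+.0006)*1000,e[:2]@y*1000)
# neighbours: midpoint of hole14 & 22
print(atz(w,c2(628,366),.052,True))
```

```text
foot far edge [0.49887805 0.1673852  0.0586    ] hole far edge [0.49829896 0.16667931 0.052     ]
move in tool x,z mm 0.12212632918585362 -0.7783006669534177 [0.43656499 0.17713076 0.24264321]
0.0566 -0.563339138628337 -0.7654420631722602
0.0606 0.8075917970000441 -0.7911592707345755
[0.51261664 0.20477177 0.052     ]
```

Request:
play_rows --deltas '[{"xyz": [0, 2, -0.8], "turn": 0}, {"xyz": [0, 2, 0], "turn": 0}, {"xyz": [0, 1, 0], "turn": 0}, {"xyz": [0, 1, 0], "turn": 0}, {"xyz": [0, 0.5, 0], "turn": 0}, {"xyz": [0, 0.5, 0], "turn": 0}, {"xyz": [0, 0.5, 0], "turn": 0}, {"xyz": [0, 0, 0], "turn": 0}, {"xyz": [0, 0, 0], "turn": 0}, {"xyz": [0, 0, 0], "turn": 0}]'

```text
time: 8.85
position: [0.5075, 0.1677, 0.1118]
tool_rot: [-0.705, 0.705, -0.048, 0.048]
contact_force: [-0.8, 0.5, -1.4]
opening: 0.31
```

Request:
play_rows --deltas '[{"xyz": [0, 0.5, 0], "turn": 0}, {"xyz": [0, 0.5, 0], "turn": 0}, {"xyz": [0, 0.5, 0], "turn": 0}, {"xyz": [0, 0, 0], "turn": 0}, {"xyz": [0, 0, 0], "turn": 0}]'

```text
time: 9.27
position: [0.5075, 0.1678, 0.1102]
tool_rot: [-0.705, 0.705, -0.048, 0.048]
contact_force: [0.0, -1.4, -0.1]
opening: 0.308
```

Request:
play_rows --deltas '[{"xyz": [0, 0.7, 0], "turn": 0}, {"xyz": [0, 0.7, 0], "turn": 0}, {"xyz": [0, 0.7, 0], "turn": 0}, {"xyz": [0, 0, 0], "turn": 0}, {"xyz": [0, 0, 0], "turn": 0}]'

```text
time: 9.68
position: [0.5075, 0.1678, 0.1081]
tool_rot: [-0.705, 0.705, -0.048, 0.048]
contact_force: [-0.1, 0.3, -1.0]
opening: 0.307
```

Run:
```python
from h import *
w=cam('wrist');np.savez('w7.npz',**w);p=w['pixels']
s=cam('scene');cv2.imwrite('pics/s7.png',cv2.resize(s['pixels'][200:275,290:400],None,fx=7,fy=7,interpolation=cv2.INTER_CUBIC))
c=cv2.resize(p[165:275,220:365],None,fx=5,fy=5,interpolation=cv2.INTER_CUBIC)
cv2.imwrite('pics/c7.png',np.clip(c.astype(float)*1.6,0,255).astype('uint8'))
plan([.508,.167,.14])
o=robot.get_obs();print(o['torque'],o['contact_force'])
```

```text
t 9.78 pos [0.5075 0.1677 0.1082] F [ 0.  -1.3 -1. ] op 0.31
axes x [ 0.991 -0.136 -0.   ] y [-0. -0. -1.] z [ 0.136  0.991 -0.   ]
delta tool mm [  0.6 -31.8  -0.7]
[ 0.02237136 -0.0127633   0.03339694] [ 0.02125758 -1.25917891 -1.04599569]
```

View pics/c7.png

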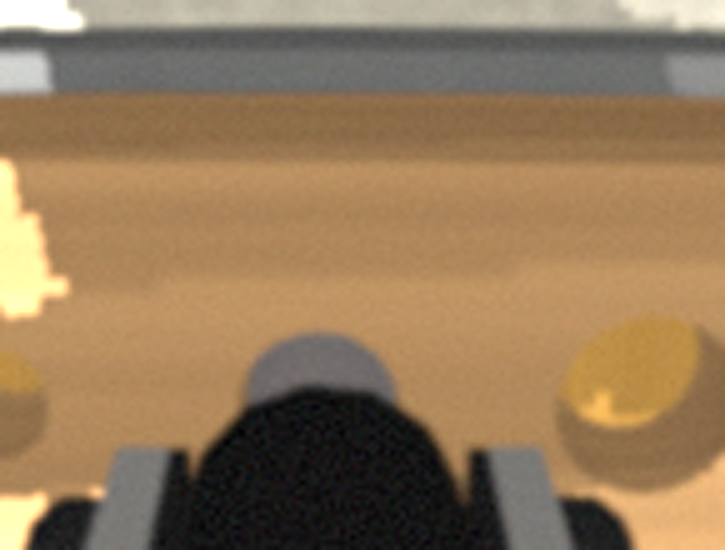

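View pics/s7.png

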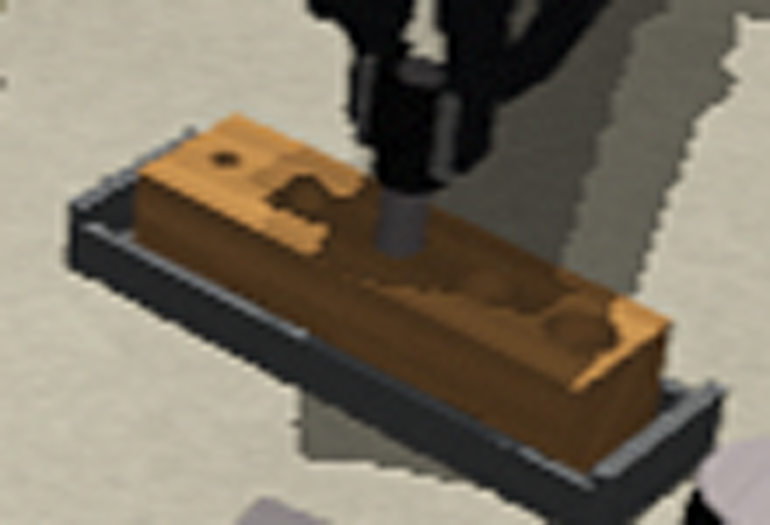

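Request:
play_rows --deltas '[{"xyz": [0, 1, 0], "turn": 0}, {"xyz": [0, 1, 0], "turn": 0}, {"xyz": [0, 1, 0], "turn": 0}, {"xyz": [0, 1, 0], "turn": 0}, {"xyz": [0, 1, 0], "turn": 0}, {"xyz": [0, 1, 0], "turn": 0}, {"xyz": [0, 1, 0], "turn": 0}, {"xyz": [0, 1, 0], "turn": 0}, {"xyz": [0, 1, 0], "turn": 0}, {"xyz": [0, 1, 0], "turn": 0}, {"xyz": [0, 0, 0], "turn": 0}, {"xyz": [0, 0, 0], "turn": 0}]'

```text
time: 10.78
position: [0.5075, 0.1677, 0.0981]
tool_rot: [-0.705, 0.706, -0.048, 0.048]
contact_force: [-0.7, 0.1, -0.2]
opening: 0.304
```

Request:
play_rows --deltas '[{"xyz": [0, 0.7, 0], "turn": 0}, {"xyz": [0, 0.7, 0], "turn": 0}, {"xyz": [0, 0.7, 0], "turn": 0}, {"xyz": [0, 0.7, 0], "turn": 0}, {"xyz": [0, 0.7, 0], "turn": 0}, {"xyz": [0, 0.7, 0], "turn": 0}, {"xyz": [0, 0, 0], "turn": 0}]'

```text
time: 11.37
position: [0.5076, 0.1677, 0.0942]
tool_rot: [0.705, -0.705, 0.048, -0.048]
contact_force: [0.3, -0.7, 2.0]
opening: 0.304
```

Request:
play_rows --deltas '[{"xyz": [0, 0.6, 0], "turn": 0}, {"xyz": [0, 0.6, 0], "turn": 0}, {"xyz": [0, 0.6, 0], "turn": 0}, {"xyz": [0, 0.6, 0], "turn": 0}, {"xyz": [0, 0.6, 0], "turn": 0}, {"xyz": [0, 0, 0], "turn": 0}]'

```text
time: 11.87
position: [0.5077, 0.1678, 0.0914]
tool_rot: [0.706, -0.705, 0.048, -0.048]
contact_force: [-1.8, -1.3, 5.0]
opening: 0.311
```

Request:
play_rows --deltas '[{"xyz": [0, 0.6, 0], "turn": 0}, {"xyz": [0, 0.6, 0], "turn": 0}, {"xyz": [0, 0.6, 0], "turn": 0}, {"xyz": [0, 0.6, 0], "turn": 0}, {"xyz": [0, 0.6, 0], "turn": 0}, {"xyz": [0, 0.6, 0], "turn": 0}, {"xyz": [0, 0, 0], "turn": 0}]'

```text
time: 12.45
position: [0.5077, 0.1677, 0.0878]
tool_rot: [0.706, -0.705, 0.048, -0.048]
contact_force: [-1.3, -1.1, 5.3]
opening: 0.307
```

Request:
play_rows --deltas '[{"xyz": [0, 0.6, 0], "turn": 0}, {"xyz": [0, 0.6, 0], "turn": 0}, {"xyz": [0, 0.6, 0], "turn": 0}, {"xyz": [0, 0.6, 0], "turn": 0}, {"xyz": [0, 0.6, 0], "turn": 0}, {"xyz": [0, 0.6, 0], "turn": 0}, {"xyz": [0, 0.6, 0], "turn": 0}, {"xyz": [0, 0.6, 0], "turn": 0}, {"xyz": [0, 0.6, 0], "turn": 0}, {"xyz": [0, 0.6, 0], "turn": 0}]'

```text
time: 13.28
position: [0.5078, 0.1677, 0.082]
tool_rot: [0.706, -0.705, 0.048, -0.048]
contact_force: [-1.4, -1.2, 5.9]
opening: 0.308
```

Request:
play_rows --deltas '[{"xyz": [0, 0.5, 0], "turn": 0}, {"xyz": [0, 0.5, 0], "turn": 0}, {"xyz": [0, 0.5, 0], "turn": 0}, {"xyz": [0, 0.5, 0], "turn": 0}, {"xyz": [0, 0.4, 0], "turn": 0}, {"xyz": [0, 0, 0], "turn": 0}]'

```text
time: 13.78
position: [0.5078, 0.1677, 0.0795]
tool_rot: [0.706, -0.705, 0.048, -0.048]
contact_force: [-1.6, -1.1, 4.8]
opening: 0.305
```

Run:
```python
from h import *
s=cam('scene');cv2.imwrite('pics/s8.png',cv2.resize(s['pixels'][200:275,290:400],None,fx=7,fy=7,interpolation=cv2.INTER_CUBIC))
plan([.508,.167,.14])
```

```text
t 13.83 pos [0.5078 0.1677 0.0795] F [-0.8 -1.3  5.5] op 0.308
axes x [ 0.991 -0.136  0.   ] y [ 0.  0. -1.] z [0.136 0.991 0.   ]
delta tool mm [  0.4 -60.5  -0.7]
```

View pics/s8.png

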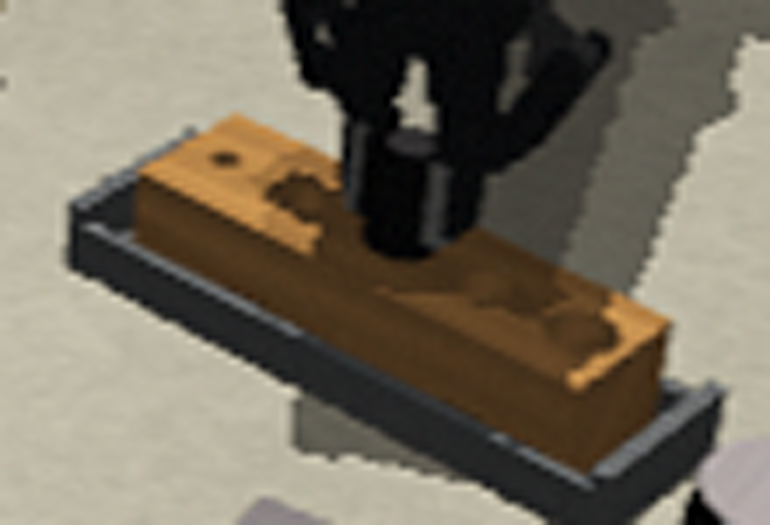

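Request:
play_rows --deltas '[{"xyz": [0, 0.4, 0], "turn": 0}, {"xyz": [0, 0.4, 0], "turn": 0}, {"xyz": [0, 0, 0], "turn": 0}, {"xyz": [0, 0, 0], "turn": 0}]'

```text
time: 14.17
position: [0.5077, 0.1677, 0.0787]
tool_rot: [0.706, -0.705, 0.048, -0.048]
contact_force: [-1.6, -0.0, 6.0]
opening: 0.311
```

Request:
play_rows --deltas '[{"xyz": [0, 0.3, 0], "turn": 0}, {"xyz": [0, 0.2, 0], "turn": 0}, {"xyz": [0, 0, 0], "turn": 0}, {"xyz": [0, 0, 0], "turn": 0}]'

```text
time: 14.5
position: [0.5078, 0.1677, 0.0783]
tool_rot: [0.706, -0.705, 0.048, -0.048]
contact_force: [-2.6, -1.3, 6.0]
opening: 0.31
```

Request:
play_rows --deltas '[{"xyz": [0, 0.3, 0], "turn": 0}, {"xyz": [0, 0.2, 0], "turn": 0}, {"xyz": [0, 0, 0], "turn": 0}, {"xyz": [0, 0, 0], "turn": 0}]'

```text
time: 14.83
position: [0.5078, 0.1677, 0.0782]
tool_rot: [0.706, -0.705, 0.048, -0.048]
contact_force: [-3.9, -2.1, 9.5]
opening: 0.307
```

Request:
play_rows --deltas '[{"xyz": [0, 0.2, 0], "turn": 0}, {"xyz": [0, 0.2, 0], "turn": 0}, {"xyz": [0, 0, 0], "turn": 0}, {"xyz": [0, 0, 0], "turn": 0}]'

```text
time: 15.17
position: [0.5079, 0.1678, 0.0781]
tool_rot: [0.706, -0.705, 0.048, -0.048]
contact_force: [-4.6, -2.9, 15.3]
opening: 0.308
```

Request:
play_rows --deltas '[{"xyz": [0, 0.2, 0], "turn": 0}, {"xyz": [0, 0, 0], "turn": 0}, {"xyz": [0, 0, 0], "turn": 0}]'

```text
time: 15.42
position: [0.5079, 0.1677, 0.0781]
tool_rot: [0.706, -0.705, 0.048, -0.048]
contact_force: [-6.1, -1.9, 15.3]
opening: 0.305
```

Request:
play_rows --deltas '[{"xyz": [0, 0, 0], "turn": 0}, {"xyz": [0, 0, 0], "turn": 0}, {"xyz": [0, 0, 0], "turn": 0}, {"xyz": [0, 0, 0], "turn": 0}, {"xyz": [0, 0, 0], "turn": 0}, {"xyz": [0, 0, 0], "turn": 0}]' --grip 0.65 --grip_force 20

```text
time: 15.92
position: [0.5074, 0.1677, 0.0764]
tool_rot: [-0.705, 0.706, -0.048, 0.048]
contact_force: [-0.2, -0.2, -0.1]
opening: 0.649
```

Run:
```python
from h import *
s=cam('scene');cv2.imwrite('pics/s9.png',cv2.resize(s['pixels'][200:275,290:400],None,fx=7,fy=7,interpolation=cv2.INTER_CUBIC))
w=cam('wrist');save(w,'wrist9.png')
plan([.508,.167,.14])
```

```text
t 16.02 pos [0.5075 0.1677 0.0764] F [ 0.8 -0.5  0. ] op 0.647
axes x [ 0.991 -0.136 -0.   ] y [-0. -0. -1.] z [ 0.136  0.991 -0.   ]
delta tool mm [  0.6 -63.6  -0.7]
```

View pics/s9.png

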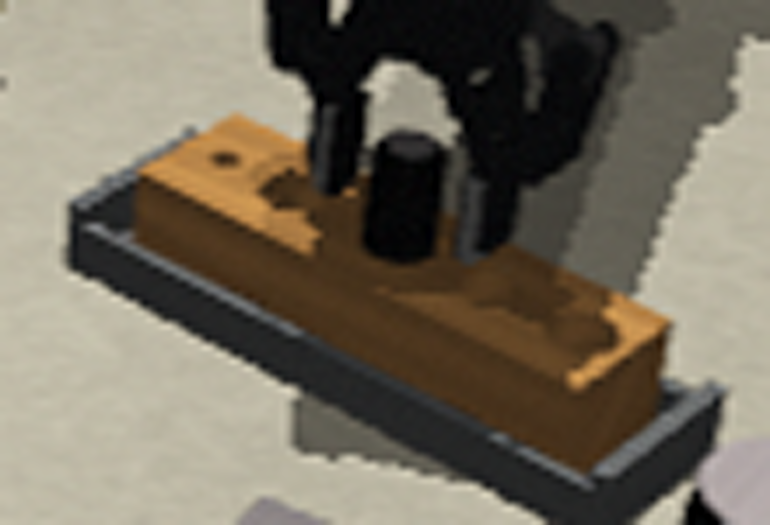

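View pics/wrist9.png

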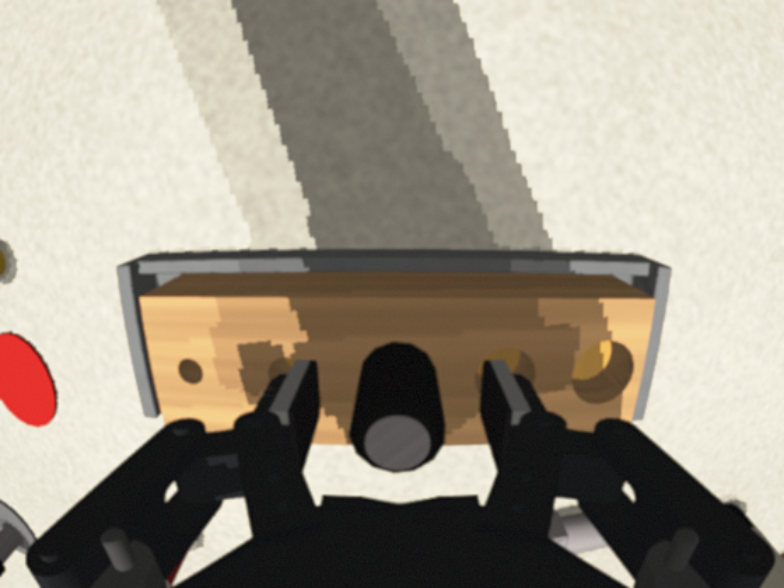

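Request:
play_rows --deltas '[{"xyz": [0, -10, 0], "turn": 0}, {"xyz": [0, -25, 0], "turn": 0}, {"xyz": [0, -30, 0], "turn": 0}, {"xyz": [0, -30, 0], "turn": 0}, {"xyz": [-10, -20, 0], "turn": 0}, {"xyz": [-25, 0, 0], "turn": 0}, {"xyz": [-20, 0, 0], "turn": 0}, {"xyz": [0, 0, 0], "turn": 0}, {"xyz": [0, 0, 0], "turn": 0}]'

```text
time: 16.77
position: [0.4526, 0.1756, 0.1925]
tool_rot: [0.706, -0.705, 0.047, -0.048]
contact_force: [0.0, -0.2, 0.1]
opening: 0.651
```

Run:
```python
from h import *
s=cam('scene');cv2.imwrite('pics/s10.png',cv2.resize(s['pixels'][190:265,290:400],None,fx=7,fy=7,interpolation=cv2.INTER_CUBIC))
save(s,'s10full.png')
t=cam('top');cv2.imwrite('pics/t10.png',cv2.resize(t['pixels'][215:295,155:295],None,fx=5.5,fy=5.5,interpolation=cv2.INTER_CUBIC))
w=cam('wrist');save(w,'wrist10.png');np.savez('w10.npz',**w)
plan([.508,.167,.14])
f=210/np.tan(np.radians(s['vertical_fov'])/2)
def pj(X):
    v=s['rotation'].T@(np.array(X)-s['eye']);return np.array([(s['cx']+f*v[0]/-v[2]-290)*7+3,(s['cy']-f*v[1]/-v[2]-190)*7+3])
for z in (.052,.094): print(z,pj([.5085,.168,z]))
```

```text
t 16.92 pos [0.4538 0.1749 0.1919] F [-0.2 -0.3 -0.4] op 0.65
axes x [ 0.991 -0.136  0.001] y [ 0.001 -0.    -1.   ] z [0.136 0.991 0.   ]
delta tool mm [54.7 51.9 -0.4]
0.052 [396.43496778 312.80669245]
0.094 [408.87729364 215.01348421]
```

View pics/s10.png

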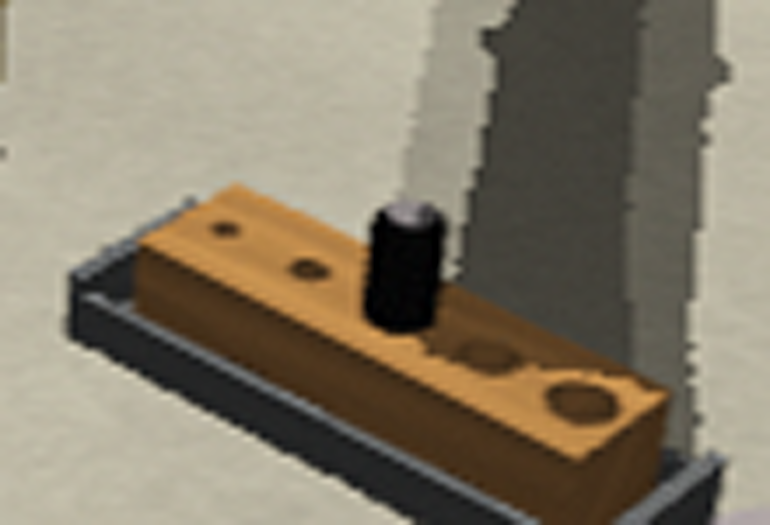

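View pics/wrist10.png

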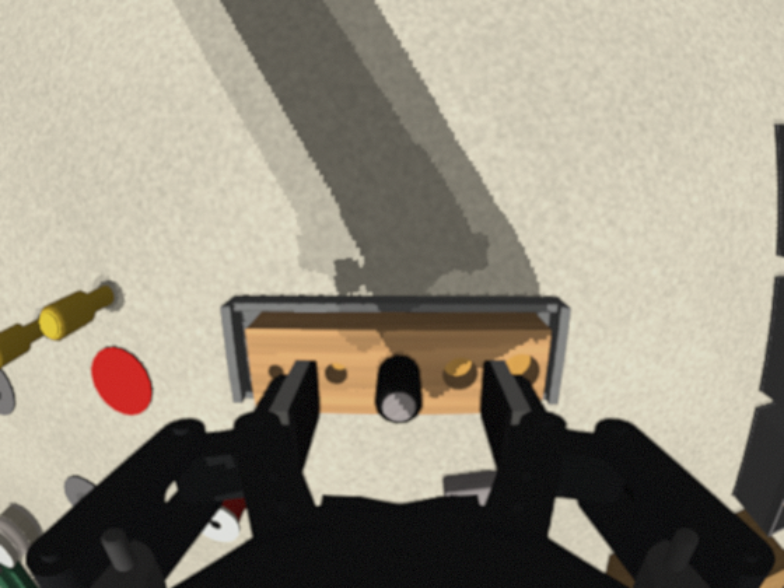

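View pics/s10full.png

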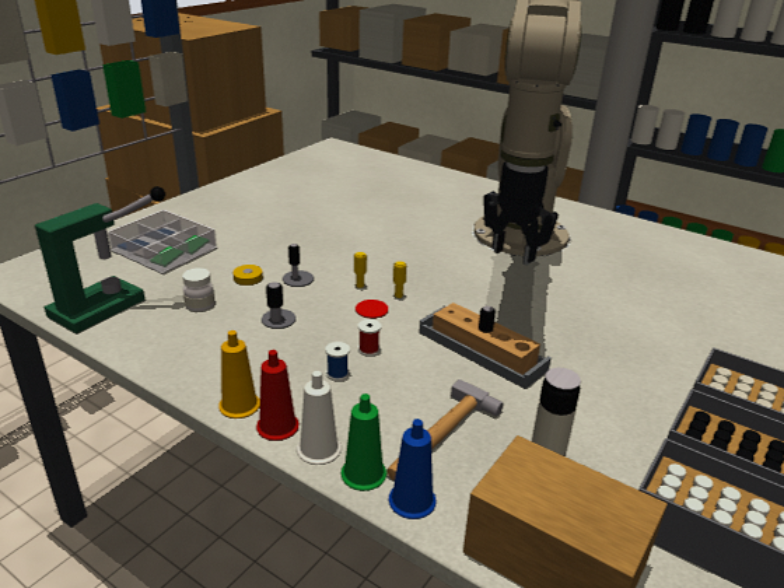

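Request:
play_rows --deltas '[{"xyz": [20, 0, 0], "turn": 0}, {"xyz": [25, 0, -0.4], "turn": 0}, {"xyz": [9, 10, 0], "turn": 0}, {"xyz": [0, 20, 0], "turn": 0}, {"xyz": [0, 20, 0], "turn": 0}, {"xyz": [0, 12, 0], "turn": 0}, {"xyz": [0, 8, 0], "turn": 0}, {"xyz": [0, 4, 0], "turn": 0}, {"xyz": [0, 0, 0], "turn": 0}, {"xyz": [0, 0, 0], "turn": 0}, {"xyz": [0, 0, 0], "turn": 0}]' --grip 0.0

```text
time: 17.83
position: [0.5072, 0.1676, 0.1185]
tool_rot: [0.706, -0.705, 0.048, -0.049]
contact_force: [0.5, 0.5, 0.6]
opening: -0.0
```

Request:
play_rows --deltas '[{"xyz": [0, 1, 0], "turn": 0}, {"xyz": [0, 1, 0], "turn": 0}, {"xyz": [0, 1, 0], "turn": 0}, {"xyz": [0, 0.5, 0], "turn": 0}, {"xyz": [0, 0.5, 0], "turn": 0}, {"xyz": [0, 0, 0], "turn": 0}]'

```text
time: 18.33
position: [0.5064, 0.1675, 0.1135]
tool_rot: [-0.705, 0.706, -0.048, 0.048]
contact_force: [0.0, -1.2, -0.0]
opening: -0.002
```

Request:
play_rows --deltas '[{"xyz": [0, 0.4, 0], "turn": 0}, {"xyz": [0, 0.4, 0], "turn": 0}, {"xyz": [0, 0, 0], "turn": 0}, {"xyz": [0, 0, 0], "turn": 0}]'

```text
time: 18.67
position: [0.5068, 0.1676, 0.1132]
tool_rot: [0.706, -0.705, 0.048, -0.048]
contact_force: [-1.2, 0.1, 5.1]
opening: 0.0
```

Contact at about z = .1133, as expected for a handle top at .094. A slightly firmer press to settle it.

Request:
play_rows --deltas '[{"xyz": [0, 0.4, 0], "turn": 0}, {"xyz": [0, 0.3, 0], "turn": 0}, {"xyz": [0, 0, 0], "turn": 0}, {"xyz": [0, 0, 0], "turn": 0}]'

```text
time: 19.0
position: [0.5068, 0.1677, 0.1131]
tool_rot: [0.706, -0.705, 0.048, -0.048]
contact_force: [-2.8, -0.5, 10.9]
opening: 0.001
```

Request:
play_rows --deltas '[{"xyz": [0, 0.3, 0], "turn": 0}, {"xyz": [0, 0.2, 0], "turn": 0}, {"xyz": [0, 0, 0], "turn": 0}, {"xyz": [0, 0, 0], "turn": 0}]'

```text
time: 19.33
position: [0.5069, 0.1677, 0.1131]
tool_rot: [0.706, -0.705, 0.048, -0.048]
contact_force: [-5.5, -2.2, 15.2]
opening: 0.0
```

Request:
play_rows --deltas '[{"xyz": [0, -2, 0], "turn": 0}, {"xyz": [0, -8, 0], "turn": 0}, {"xyz": [0, -20, 0], "turn": 0}, {"xyz": [0, -30, 0], "turn": 0}, {"xyz": [0, -30, 0], "turn": 0}, {"xyz": [0, -20, 0], "turn": 0}, {"xyz": [0, 0, 0], "turn": 0}, {"xyz": [0, 0, 0], "turn": 0}, {"xyz": [0, 0, 0], "turn": 0}, {"xyz": [0, 0, 0], "turn": 0}]'

```text
time: 20.17
position: [0.5057, 0.1673, 0.2203]
tool_rot: [-0.705, 0.706, -0.049, 0.047]
contact_force: [-0.1, 0.1, 0.3]
opening: -0.004
```

Run:
```python
from h import *
s=cam('scene');save(s,'s11.png')
plan([.508,.167,.14])
```

```text
t 20.22 pos [0.5057 0.1672 0.2202] F [ 1.  -0.6 -0.2] op -0.001
axes x [ 0.991 -0.136 -0.002] y [-0.002 -0.001 -1.   ] z [ 0.136  0.991 -0.002]
delta tool mm [ 2.4 80.2  0.2]
```

View pics/s11.png

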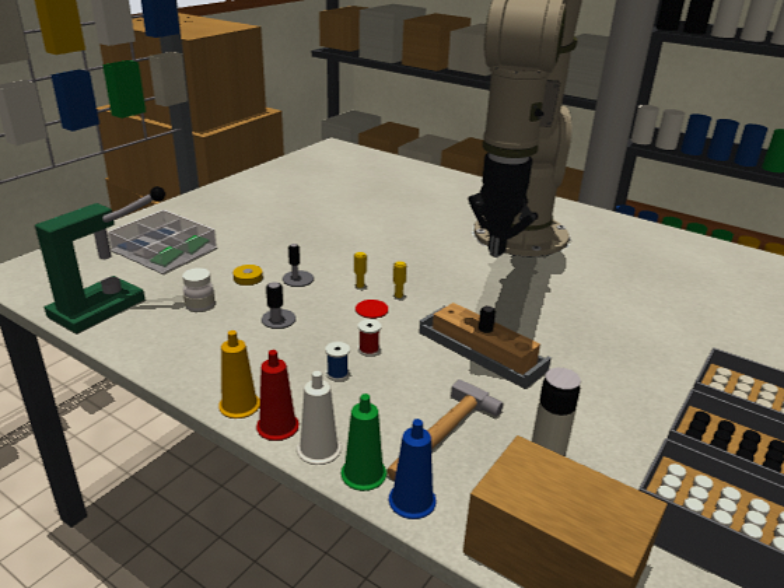

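The picture shows the punch standing in the middle hole at about (487, 318), with everything else where it was.

```bash
python3 -c "
from plant import robot
print(robot.close_job())"
```

```text
the job is handed in; nothing more can be done
None
```

The punch from the red pad, which I took to be the 18 mm one, is fully home in the middle (18 mm) hole, and I handed the job in about 20 s into the 67 s allowed.

- **Which punch:** its width lay between those of the two on the grey pads. The shank looked about 18 mm wide next to the 14 mm hole. The gripped handle read about 26 mm, between 24 and 28 but nearer 28, which I put down to pad compression under the 70 N grip.
- **Finding the hole:** I measured the shifted strip with the wrist camera, and the shank went in on the first try with no search needed. The ejector then pushed back with a steady 6 N or so until a hard stop.
- **Pressing home:** the highest force I read was about 15 N upward, against the 30 N limit. I only had readings at the end of each move.
- **Last checks:** after letting go, I touched the handle top with the closed fingers. It stood at 94 mm, the height for fully home, and did not move under 15 N. The final picture shows the grey-pad punches, the yellow look-alikes and everything else where they were, with the arm clear.

One disagreement: the cameras differed by about 2 mm on the hole's position along x. I settled it with a close wrist view just above the hole. A sideways force of up to 6 N also showed while pressing; it went to zero on release.

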